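# Assemble the little lattice lantern

### The arm

A 6-joint arm with a two-finger parallel gripper is mounted at the origin on the work surface. World frame = base frame: x ahead of the robot, y to its left, z up, the work surface at z = 0. Lengths are in m, angles in rad, forces in N, time in s.
With the tool pointing down it reaches from about 0.425 to 0.95 m from the base axis. Payload 3.5 kg.
Tool frame: the origin (TCP) lies at the very end of the fingers, on their centre line; the grasp point (between the pads) lies 19 mm behind it; z points along the fingers, y is the line along which they close (so a half turn about z gives the same grasp; the last joint's range is limited). The gripper opens to 85 mm and grips with 20 to 120 N. Pads are 22 mm wide; open, the fingers measure 114 mm over their backs; the gripper's body (76 mm by 85 mm) begins 54 mm behind the grasp point. The pads swing forward as they close: fully open they stand 13 mm farther back than shut.
Start: joints at [1.059, 0.286, 1.577, -0, 1.279, -0.15], TCP at [0.239, 0.631, 0.231] pointing down, gripper open.
Joint ranges: [-2.77, 2.77], [-0.9, 2.22], [0.21, 2.48], [-1.53, 4.67], [0.24, 2.81], [-2.84, 2.84]. Speed limits (rad/s): [2.79, 2.79, 3.14, 3.14, 3.14, 3.14].

### API

Orientations are given as a unit quaternion [x, y, z, w].
In Python, from plant import get_state, read_camera, sign_off, recognise gives the robot as it stands.
- The arm moves only by the tool arm_command, never from a script. Its argument "steps" is a list of rows, each an object with "translation": the shift along the tool's x, y, z scaled (see below), a list of three; "twist": the turn, a rotation vector about the tool's x, y, z scaled (see below), a list of three; "fingers": the opening, from -1 (shut) to 1 (fully open). In form: [{"translation": [x, y, z], "twist": [rx, ry, rz], "fingers": fingers}, ...]. A call has 1 to 5 rows; each row is the pose to reach, as a shift and turn from the pose commanded when the call began, along the tool's axes at that moment; what a row does not reach only later rows make up. The controller multiplies each number of a shift by 75 cm and each number of a turn by 60 degrees. A row lasts 1/8 s, in which the tool goes at most 62.5 mm and 10.7 degrees, less where a joint would pass 70% of its speed; a pose out of reach is approached as far as the arm can. A call with a number of a shift or a turn outside -1 to 1 is refused whole. A call with a gripper value outside its range is refused whole. The fingers move at their own pace and stop on an object; "grip_force" is the grip in N (left out, the last holds). Time passes only in rows, so rows that repeat a pose let the fingers close. It gives the time, the measured TCP pose, the force, the opening and the grip force at its end, in the units of the state.
- get_state(): the state, without advancing time (a new reading comes with each control period).
- read_camera(name): name is "scene" or "top" or "wrist"; returns a dict with "pixels" (480x640x3 uint8, red, green, blue), "K" (3x3 intrinsics, pixels), "R" (3x3) and "t" (3): a world point X has camera coordinates R X + t; the wrist camera has in their place "T_tool_cam" (4x4, takes a point from camera to tool coordinates, whose origin is the TCP and whose axes are the flange's). Camera axes: x right, y down, z forward; pixel columns grow to the right and rows downward; lengths in m; the calibration is good to about 2 mm. A picture is of the moment at which its call begins: read the wrist's pose just before it. There is no depth.
- sign_off(): hands the job in; it is judged then, once.
Trained networks look in a picture, given as the dict that the camera call returned (one of the last four; its "shot" number tells which), for a name from the list of things; names that differ only in an ending like _2 or _b are one class to them, and where a whole thing is asked for, a point or a joint stands for the part that bears it (a point fixed in the world has none). Each returns a list of dicts, best first, with "conf" (0 to 1); they miss things now and then, are a little off and sometimes report something else, mostly with a low value. They report only what shows in the picture. A call takes as long as a camera call. They do not tell look-alikes from the thing itself.
- recognise(picture, query): "point" ([row, column] in pixels, amid what is visible of it).
The state is a dict: "time": time; "qpos": joint angles; "dq": joint speeds; "joint_efforts": joint torques, N m; "eef_pos": TCP position; "tcp_rot": TCP orientation; "contact_force": force on the tool from outside, world axes, zero at the start; "wrist_torque": the same for the moment, N m; "opening": opening from 0.0 (shut) to 1.0 (fully open); "finger_force": force on a finger pad.
Only numpy, scipy, OpenCV 4.12 (cv2) and the standard library are available. Lean on these libraries where they do the work, as an engineer would, in place of code of your own. Each camera call takes 0.05 s, during which the arm holds its last target. There are 200 camera calls.

### The job

Put the small plywood lantern together on its square base: first stand the LED light in the recess of the square base, then lower the lattice shade over it onto the base, then set the roof on the shade with its spigot inside and its dowel upward, and last slip the brass collar over the dowel so that it lies on the roof. Build it up in that order with every part fully seated; keep all of them off the round base, which is for another lantern, and leave the roll of tape where it lies.

Things in the scene. Friction and masses are not known exactly. Their poses are not given: they have to be found in the camera images.
- square_base: Square plywood plate 110 x 110 x 12 mm, fixed to the bench. In its middle a square plinth, 12 mm high (top 24 mm above bench), 50 x 50 mm outside (46 x 46 mm over its top 4 mm), with a square recess 40 x 40 mm down to the plate's upper face (12 mm above bench). Origin: centre of the plate's underside; z up, x and y along the sides of plate, plinth and recess.
- round_base: Round plywood base plate, 110 mm across, 12 mm thick, fixed to the bench, with a round plinth 50 mm across and 12 mm high and a round recess 40 mm across. It belongs to another lantern and stays empty. Origin: centre of the underside; z up.
- light: LED light unit: upright aluminium cylinder with a white top, 33 mm across, 42 mm high, about 70 g. It stands in the plinth's recess, on the plate. Origin: centre of the underside; z up.
- shade: Lattice shade of thin light plywood: an upright square tube, open at top and bottom, 64 x 64 mm outside, 57 x 57 mm inside (walls 3.5 mm), 80 mm high, about 60 g. It goes over the light and around the plinth and stands on the plate. Origin: centre of the underside; z up, x and y square to its faces (a quarter turn makes no difference).
- roof: Plywood roof, 90 g, spigot down. From the bottom: square spigot 8 mm high (lowest 3 mm 43 x 43 mm, then 49 x 49 mm), square plate 84 x 84 x 6 mm (upper face 14 mm above origin), upright square dowel 14 x 14 mm, 32 mm tall (end 46 mm above origin). Spigot goes inside the shade's top, plate rests on its edge. Origin: centre of the spigot's underside; z up, x, y along the sides.
- collar: Plain brass ring, 40 mm across, hole 24 mm, 18 mm high, about 110 g, lying flat. It goes over the roof's dowel onto the plate. Origin: centre of the underside; z up.
- tape_roll: Roll of pale masking tape lying flat, 90 mm across, hole 74 mm, 24 mm high. Not part of the job. Origin: centre of the underside; z up.
There are look-alikes about, which are no part of the job. Of the things like the light, leave any that is blue or purple; of the rest the smaller one is meant.

How it is judged:
By the outcome, as a careful person would: the job done as asked, in the order asked, and still so for the second after the job is handed in, with the robot touching nothing.
It also fails if it takes over 115 s, if anything falls off the work surface, if the arm or the gripper's body presses on something with over 40 N, if the wrist force passes 120 N, or if a joint passes its speed limit or range.

## Working session

There is one attempt and no reset: what is moved stays moved. The work goes in short steps, Python scripts to look and compute and a tool call to move; the robot and the scene stay as the last step left them, time stands still between calls to the robot, and variables do not carry over. Pictures are saved under pics/ and viewed, at most 17 in all, crops included, and the job is handed in when it is done.

Besides the shell and the picture viewer there is one more tool, called after "Emit:" as name(argument=value, ...) on one line, values as JSON. arm_command: Moves the arm, as the interface text tells. Shifts and turns lie within -1 to 1; 1 stands for 75 cm of shift or 60 degrees of turn. Its arguments: {"type":"object","properties":{"steps":{"type":"array"},"grip_force":{"type":"number"}},"required":["steps"]}

```bash
ls; mkdir -p pics; python3 - <<'E'
from plant import *
import cv2,numpy as np
s=get_state();print(s)
for c in ("scene","top"):
    p=read_camera(c);cv2.imwrite(f"pics/{c}0.png",p["pixels"][:,:,::-1])
    print(c,p["K"],p["R"],p["t"])
    for q in ["square_base","round_base","light","shade","roof","collar","tape_roll"]:
        print(q,[(np.round(d["point"]).tolist(),round(d["conf"],2)) for d in recognise(p,q)])
E
```

```text
pics
{'time': 0.0, 'qpos': array([ 1.05901595e+00,  2.87172170e-01,  1.57820363e+00,  1.41475314e-05,
        1.27860079e+00, -1.50009594e-01]), 'dq': array([ 0.0009437 ,  0.00117165,  0.00080292, -0.0004527 , -0.00033561,
       -0.00027997]), 'joint_efforts': array([-5.05330058e-05, -4.05976331e+01, -2.92627734e+01, -9.83201062e-05,
        5.88420429e-03,  5.20840501e-06]), 'eef_pos': array([0.23854766, 0.63072854, 0.22992843]), 'tcp_rot': array([ 1.79902476e-01,  9.83683729e-01, -1.12510410e-03, -3.93661485e-04]), 'contact_force': array([-0.11215938, -0.43099237,  0.07354203]), 'wrist_torque': array([0.04198731, 0.01155763, 0.00529477]), 'finger_force': 0.0, 'opening': 1.0022631631527184}
scene [[478.92668367   0.         323.26329287]
 [  0.         478.92668367 235.15330124]
 [  0.           0.           1.        ]] [[ 0.87868253  0.47712358 -0.01643495]
 [ 0.27682666 -0.53725372 -0.79669658]
 [-0.38895246  0.69549374 -0.60415598]] [-0.46107284 -0.09719157  1.01880755]
square_base [([402.0, 318.0], 0.7)]
round_base [([215.0, 321.0], 0.6)]
light [([293.0, 264.0], 0.95), ([263.0, 232.0], 0.87), ([303.0, 302.0], 0.7), ([241.0, 204.0], 0.56)]
shade [([377.0, 164.0], 0.82)]
roof [([283.0, 396.0], 0.87)]
collar [([173.0, 372.0], 0.8), ([286.0, 396.0], 0.4)]
tape_roll [([218.0, 432.0], 0.88)]
top [[559.2879233    0.         317.02837091]
 [  0.         559.2879233  237.4388879 ]
 [  0.           0.           1.        ]] [[-0.01353597 -0.99988074  0.00743511]
 [-0.9819674   0.01189048 -0.18867603]
 [ 0.18856513 -0.00985495 -0.98201124]] [0.00851499 0.50767108 0.86509208]
square_base [([158.0, 454.0], 0.66)]
round_base [([275.0, 243.0], 0.96)]
light [([253.0, 390.0], 0.9), ([343.0, 364.0], 0.85), ([298.0, 382.0], 0.68)]
shade [([250.0, 529.0], 0.86)]
roof [([159.0, 317.0], 0.57)]
collar [([260.0, 128.0], 0.92)]
tape_roll [([156.0, 176.0], 0.88)]
```

View pics/scene0.png

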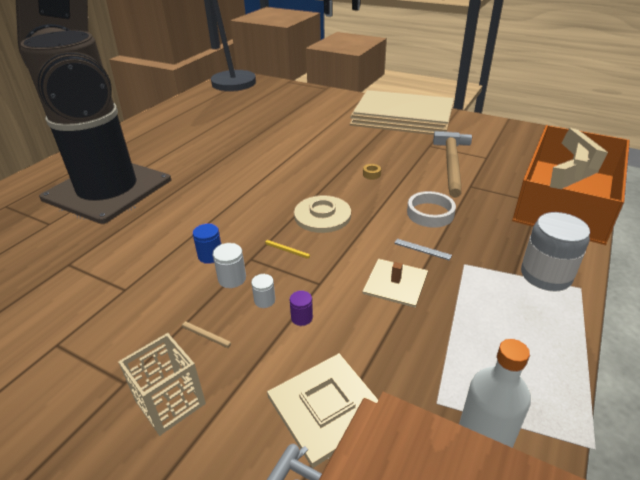

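View pics/top0.png

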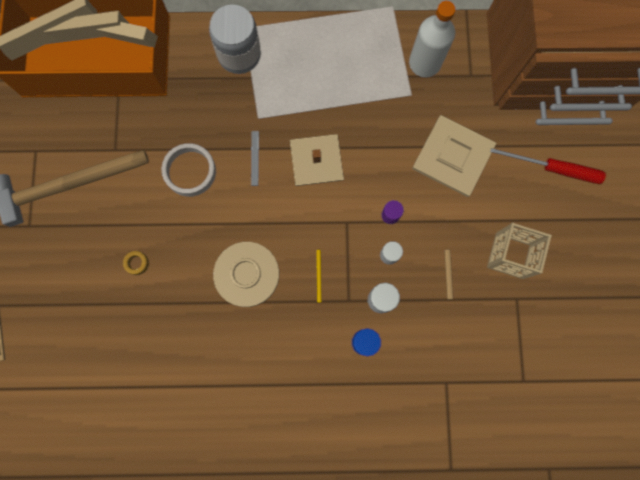

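Light look-alikes (top image, row/col): blue (342,367), large white (298,384), small white (252,391), purple (211,393). The small white one fits: it is neither blue nor purple, and it's the smaller of the other two. I'll confirm that in a crop and measure everything from the top camera.

```bash
cat > h.py <<'E'
from plant import *
import numpy as np, cv2
from scipy.spatial.transform import Rotation as Ro
def cam(p,s=None):
    if "R" in p: R=np.array(p["R"]);return R.T,-R.T@np.array(p["t"])
    T=np.array(p["T_tool_cam"]);Rt=Ro.from_quat(s["tcp_rot"]).as_matrix()
    return Rt@T[:3,:3],Rt@T[:3,3]+s["eef_pos"]
def ray(p,uv,z,s=None):   # uv = (col,row) pixels -> world points on plane z
    Rc,c=cam(p,s);uv=np.atleast_2d(uv).astype(float)
    d=np.c_[uv,np.ones(len(uv))]@np.linalg.inv(p["K"]).T@Rc.T
    return c+d*((z-c[2])/d[:,2])[:,None]
def proj(p,X,s=None):
    Rc,c=cam(p,s);q=(np.atleast_2d(X)-c)@Rc@np.array(p["K"]).T
    return q[:,:2]/q[:,2:]
def rect(P):  # centre, sizes, angle(deg) mod 90 of world xy points, in mm
    r=cv2.minAreaRect((P[:,:2]*1000).astype(np.float32));return np.round(r[0],1),np.round(r[1],1),round(r[2]%90,1)
def wrist():
    s=get_state();return read_camera("wrist"),s
def blob(m,pt): # component of mask holding/nearest pixel (row,col); contour (col,row)
    n,l=cv2.connectedComponents(m.astype(np.uint8));r,c=map(int,pt)
    ys,xs=np.nonzero(l);i=np.argmin((ys-r)**2+(xs-c)**2);k=l==l[ys[i],xs[i]]
    C=cv2.findContours(k.astype(np.uint8),cv2.RETR_EXTERNAL,cv2.CHAIN_APPROX_NONE)[0]
    return max(C,key=cv2.contourArea)[:,0,:],k.sum()
def plan(tgt,yaw_y=None): # rows needed: shift in tool axes in units of 75cm, twist about z in 60deg
    s=get_state();R=Ro.from_quat(s["tcp_rot"]).as_matrix();d=R.T@(np.array(tgt)-s["eef_pos"])/.75
    y=np.degrees(np.arctan2(R[1,1],R[0,1]));t=None
    if yaw_y is not None:
        e=(yaw_y-y+90)%180-90;t=-e/60   # tool z down: positive world yaw = negative tool turn
    print("shift",np.round(d,4),"y-axis yaw",round(y,2),"twist z",t, "q6",round(s["qpos"][5],2))
E
python3 - <<'E'
from h import *
p=read_camera("top");im=p["pixels"].copy()
cv2.imwrite("pics/crop0.png",cv2.resize(im[180:370,300:560][:,:,::-1],None,fx=3,fy=3))
hsv=cv2.cvtColor(im,cv2.COLOR_RGB2HSV)
for n,pt in dict(sq=(170,430),rnd=(260,225),roof=(170,300),shade=(235,520),light=(252,391),collar=(253,128)).items():
    print(n,im[pt],hsv[pt])
print("wood",hsv[220,300],hsv[320,500])
for n,pt,z in [("sq",(170,430),.012),("rnd",(260,225),.012),("roof",(170,300),.014),("shade",(235,520),.08)]:
    m=(hsv[:,:,2]>165)&(hsv[:,:,1]<120);C,a=blob(m,pt);print(n,a,rect(ray(p,C,z)))
m=(hsv[:,:,1]<60)&(hsv[:,:,2]>150);C,a=blob(m,(252,391));print("light",a,rect(ray(p,C,.042)))
m=(hsv[:,:,1]<60)&(hsv[:,:,2]>150);C,a=blob(m,(298,384));print("bigl",a,rect(ray(p,C,.05)))
for n,uv,z in [("collar",(134,263),.01),("tape",(188,169),.02),("purple",(393,211),.04),("blue",(367,342),.04),("drawer",(495,108),.0)]:print(n,ray(p,uv,z))
s=get_state();print(s["time"]); print(cam(read_camera("top"))[1])
T=read_camera("wrist");print(T["T_tool_cam"],T["K"])
E
```

```text
sq [171 152 113] [ 20  86 171]
rnd [176 157 119] [ 20  83 176]
roof [173 152 115] [ 19  85 173]
shade [156 136 103] [ 19  87 156]
light [181 185 176] [ 43  12 185]
collar [135 101  42] [ 19 176 135]
wood [ 16 144 122] [ 15 143 123]
sq 3089 (array([ 660.1, -240.8]), array([105.9, 106.3]), 60.8)
rnd 2940 (array([455.2, 122.4]), array([105.9, 105.8]), 45.2)
roof 1845 (array([653.3,   1.5]), array([79.4, 80.9]), 6.6)
shade 1 (array([ 448.9, -331.6]), array([0., 0.]), 0.0)
light 292 (array([ 484.9, -120.6]), array([29.5, 30.1]), 87.9)
bigl 602 (array([ 410. , -104.6]), array([42.5, 43.5]), 43.5)
collar [[0.47499836 0.31039702 0.01      ]]
tape [[0.6358673  0.22228608 0.02      ]]
purple [[ 0.55262328 -0.12518054  0.04      ]]
blue [[ 0.33886516 -0.07534419  0.04      ]]
drawer [[ 7.51102224e-01 -3.23054208e-01 -1.11022302e-16]]
0.85
[0.33550551 0.01100296 0.9452522 ]
[[-4.72718043e-04 -9.57270894e-01 -2.89192344e-01  7.33978675e-02]
 [ 9.99999834e-01 -3.57381997e-04 -4.51625304e-04 -1.40560193e-04]
 [ 3.28975621e-04 -2.89192510e-01  9.57270904e-01 -1.42467102e-01]
 [ 0.00000000e+00  0.00000000e+00  0.00000000e+00  1.00000000e+00]] [[331.07856678   0.         318.39902088]
 [  0.         331.07856678 235.36375315]
 [  0.           0.           1.        ]]
```

View pics/crop0.png

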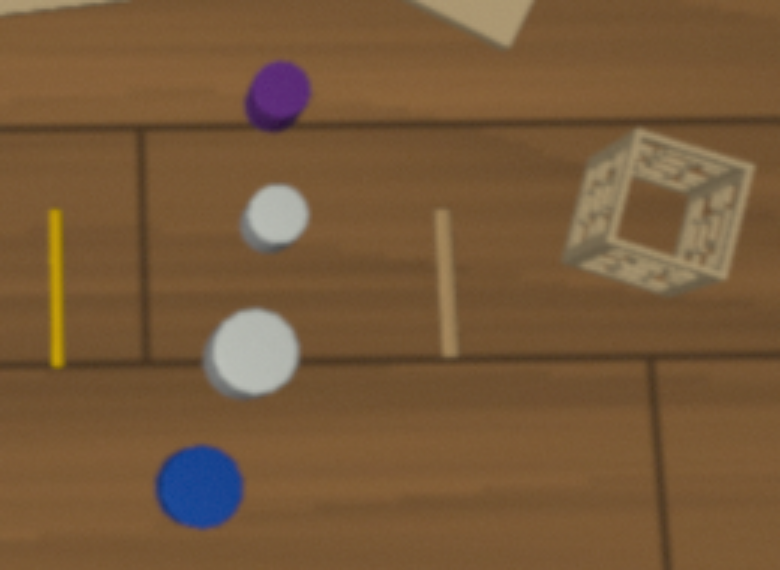

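The crop shows the small white light at crop (275,215), full image (252,391). It stands between the purple one and the larger white one. I'll move towards it.

Emit:
arm_command(steps=[{"translation": [-0.29,-0.162,0.02],"twist": [0,0,0],"fingers": 1},{"translation": [-0.29,-0.162,0.02],"twist": [0,0,0],"fingers": 1},{"translation": [-0.29,-0.162,0.02],"twist": [0,0,0],"fingers": 1},{"translation": [-0.29,-0.162,0.02],"twist": [0,0,0],"fingers": 1}], grip_force=30)

```text
time: 1.45
eef_pos: [0.4004, 0.4392, 0.2165]
tcp_rot: [0.18, 0.984, 0.0, 0.0]
contact_force: [0.9, -0.2, 0.2]
opening: 1.001
finger_force: 0.0
```

Emit:
arm_command(steps=[{"translation": [-0.29,-0.162,0.02],"twist": [0,0,0],"fingers": 1},{"translation": [-0.29,-0.162,0.02],"twist": [0,0,0],"fingers": 1},{"translation": [-0.29,-0.162,0.02],"twist": [0,0,0],"fingers": 1},{"translation": [-0.29,-0.162,0.02],"twist": [0,0,0],"fingers": 1}])

```text
time: 1.95
eef_pos: [0.5609, 0.2484, 0.2016]
tcp_rot: [0.18, 0.984, 0.0, 0.0]
contact_force: [0.8, -0.3, -0.0]
opening: 0.999
finger_force: 0.0
```

```bash
python3 - <<'E'
from h import *
p=read_camera("top")
c=np.array([(638,130),(755,165),(725,278),(608,245)])/3+[300,180]
P=ray(p,c,.08);print("shade",rect(P));print(P)
plan((.485,-.1206,.19),90)
s=get_state();print(s["eef_pos"],s["time"])
E
```

```text
shade (array([ 480.3, -328.4]), array([63.4, 65.2]), 71.4)
[[ 0.52068769 -0.30851075  0.08      ]
 [ 0.50108469 -0.36885585  0.08      ]
 [ 0.44140374 -0.34762387  0.08      ]
 [ 0.45949148 -0.28790944  0.08      ]]
shift [-0.0737 -0.4901  0.0164] y-axis yaw 68.97 twist z -0.350425150275232 q6 -0.96
[0.56524554 0.2423565  0.20103514] 2.0
```

Emit:
arm_command(steps=[{"translation": [-0.074,-0.49,0.06],"twist": [0,0,-0.35],"fingers": 1},{"translation": [-0.074,-0.49,0.06],"twist": [0,0,-0.35],"fingers": 1},{"translation": [-0.074,-0.49,0.06],"twist": [0,0,-0.35],"fingers": 1},{"translation": [-0.074,-0.49,0.06],"twist": [0,0,-0.35],"fingers": 1},{"translation": [-0.074,-0.49,0.06],"twist": [0,0,-0.35],"fingers": 1}])

```text
time: 2.62
eef_pos: [0.4951, -0.0496, 0.1646]
tcp_rot: [-0.003, 1.0, -0.0, 0.001]
contact_force: [0.5, 0.2, -0.3]
opening: 1.001
finger_force: 0.0
```

```bash
python3 - <<'E'
from h import *
plan((.485,-.1206,.15),90)
s=get_state();print(s["eef_pos"],s["time"])
E
```

```text
shift [ 0.014  -0.0946  0.0195] y-axis yaw 90.29 twist z 0.004856555207495224 q6 -1.88
[ 0.49513489 -0.04960295  0.16462992] 2.625
```

Emit:
arm_command(steps=[{"translation": [0.014,-0.085,0.02],"twist": [0,0,0],"fingers": 1},{"translation": [0.014,-0.085,0.02],"twist": [0,0,0],"fingers": 1},{"translation": [0.014,-0.085,0.02],"twist": [0,0,0],"fingers": 1}])

```text
time: 3.0
eef_pos: [0.4855, -0.1117, 0.1496]
tcp_rot: [-0.002, 1.0, 0.0, 0.0]
contact_force: [-0.3, 0.8, -0.1]
opening: 0.998
finger_force: 0.0
```

```bash
cat >> h.py <<'E'
def light_w(pt,z):
    p,s=wrist();hsv=cv2.cvtColor(p["pixels"],cv2.COLOR_RGB2HSV)
    m=(hsv[:,:,1]<60)&(hsv[:,:,2]>140);C,a=blob(m,pt);print(a,C.min(0),C.max(0),rect(ray(p,C,z,s)),hsv[int(pt[0]),int(pt[1])])
    return p,s,rect(ray(p,C,z,s))[0]/1000
E
python3 - <<'E'
from h import *
p,s=wrist();print(s["eef_pos"],[(d["point"],d["conf"]) for d in recognise(p,"light")], proj(p,[.485,-.1206,.042],s))
q=proj(p,[.485,-.1206,.042],s)[0]
p,s,c=light_w(q[::-1],.042)
cv2.imwrite("pics/w1.png",p["pixels"][:,:,::-1]);plan((*c,.016),90)
E
```

```text
[ 0.48552824 -0.11166894  0.14957296] [([27.5, 371.1], 0.86), ([128.7, 330.8], 0.8), ([226.3, 305.8], 0.67), ([301.0, 302.1], 0.55), ([185.9, 587.8], 0.53)] [[307.40713824 232.1842157 ]]
1457 [285 202] [326 250] (array([ 483.2, -119.8]), array([32.5, 36.6]), 32.9) [ 50   3 224]
shift [ 0.0039 -0.0125  0.1784] y-axis yaw 90.4 twist z 0.006672725085061396 q6 -2.01
```

View pics/w1.png

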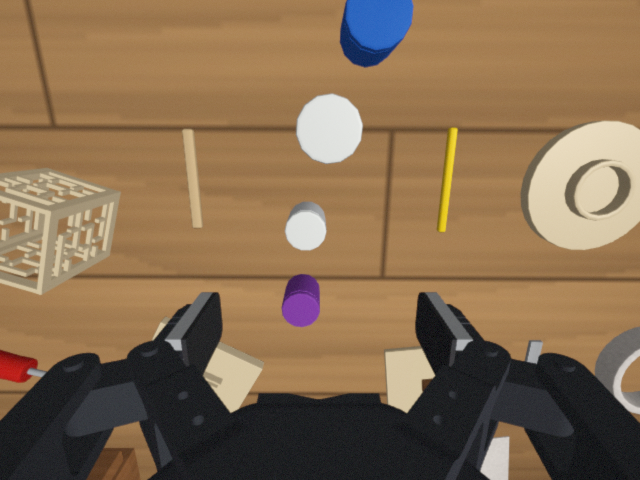

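The wrist view shows the small white light's top at (230,306), clear of the purple one at (300,302) and the large white one at (128,330). I'll descend and grip it along y.

Emit:
arm_command(steps=[{"translation": [0.0045,-0.0155,0.08],"twist": [0,0,0],"fingers": 1},{"translation": [0.0045,-0.0155,0.14],"twist": [0,0,0],"fingers": 1},{"translation": [0.0045,-0.0155,0.178],"twist": [0,0,0],"fingers": 1},{"translation": [0.0045,-0.0155,0.178],"twist": [0,0,0],"fingers": 1},{"translation": [0.0045,-0.0155,0.178],"twist": [0,0,0],"fingers": -1}])

```text
time: 3.78
eef_pos: [0.4835, -0.1232, 0.0173]
tcp_rot: [-0.003, 1.0, -0.001, 0.001]
contact_force: [0.0, 0.1, 0.8]
opening: 0.821
finger_force: 0.0
```

Emit:
arm_command(steps=[{"translation": [0,0,0],"twist": [0,0,0],"fingers": -1},{"translation": [0,0,0],"twist": [0,0,0],"fingers": -1},{"translation": [0,0,0],"twist": [0,0,0],"fingers": -1},{"translation": [0,0,0],"twist": [0,0,0],"fingers": -1}])

```text
time: 4.28
eef_pos: [0.4833, -0.1238, 0.0175]
tcp_rot: [-0.002, 1.0, -0.0, 0.001]
contact_force: [0.2, 0.9, 6.0]
opening: 0.379
finger_force: 29.9
```

Emit:
arm_command(steps=[{"translation": [0,0,-0.08],"twist": [0,0,0],"fingers": -1},{"translation": [0,0,-0.16],"twist": [0,0,0],"fingers": -1},{"translation": [-0.06,-0.04,-0.19],"twist": [0,0,0],"fingers": -1},{"translation": [-0.125,-0.08,-0.19],"twist": [0,0,0],"fingers": -1},{"translation": [-0.185,-0.118,-0.19],"twist": [0,0,0],"fingers": -1}])

```text
time: 4.9
eef_pos: [0.6228, -0.2124, 0.1593]
tcp_rot: [-0.002, 1.0, -0.0, 0.001]
contact_force: [0.1, -0.4, -1.3]
opening: 0.379
finger_force: 30.2
```

Emit:
arm_command(steps=[{"translation": [-0.06,-0.038,0],"twist": [0,0,0],"fingers": -1},{"translation": [-0.06,-0.038,0],"twist": [0,0,0],"fingers": -1},{"translation": [-0.06,-0.038,0],"twist": [0,0,0],"fingers": -1}])

```text
time: 5.28
eef_pos: [0.6657, -0.2393, 0.1574]
tcp_rot: [-0.002, 1.0, 0.001, -0.001]
contact_force: [0.1, 1.3, -1.4]
opening: 0.375
finger_force: 30.2
```

```bash
python3 - <<'E'
from h import *
p,s=wrist();print(s["eef_pos"],s["opening"],proj(p,[.660,-.2408,.012],s))
cv2.imwrite("pics/w2.png",p["pixels"][:,:,::-1])
hsv=cv2.cvtColor(p["pixels"],cv2.COLOR_RGB2HSV)
m=(hsv[:,:,2]>165)&(hsv[:,:,1]<120)
q=proj(p,[.660-.04,-.2408,.012],s)[0];C,a=blob(m,q[::-1]);print(a,C.min(0),C.max(0),rect(ray(p,C,.012,s)))
E
```

```text
[ 0.66565936 -0.23928889  0.15739137] 0.37516479868730235 [[316.96094275 215.13955298]]
18930 [133 126] [402 360] (array([ 675.2, -253.7]), array([245.6, 180.6]), 40.5)
```

View pics/w2.png

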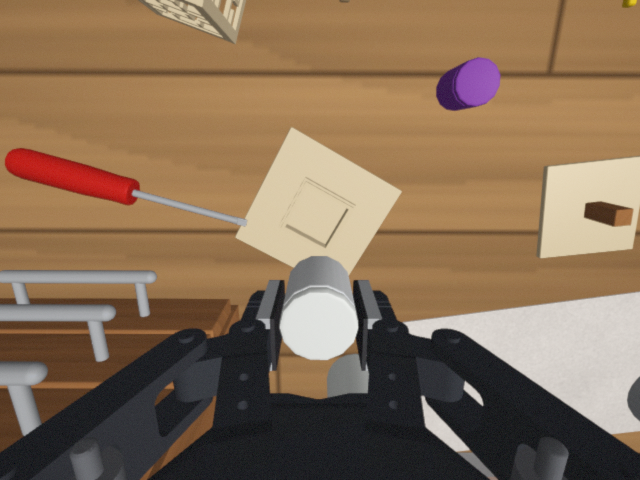

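The picture shows the held light centred in the fingers at (322,318). The base plate has visible corners near (291,127), (401,192) and (236,238). The cabinet handles are at left, so I'll check clearance to them and fit the base square.

```bash
cat >> h.py <<'E'
from scipy.optimize import least_squares
def sqfit(P,x0,th0,half,free=True): # fit a square outline to world points (m): centre, angle, half side
    def f(v):
        c,s=np.cos(v[2]),np.sin(v[2]);q=np.abs((P[:,:2]-v[:2])@np.array([[c,-s],[s,c]]))
        return (q.max(1)-v[3])*1000
    r=least_squares(f,[*x0,np.radians(th0),half],loss="soft_l1",bounds=([-2,-2,-9,half-.006 if free else half-1e-6],[2,2,9,half+.006 if free else half+1e-6]))
    print("sq centre",np.round(r.x[:2]*1000,1),"ang",round(np.degrees(r.x[2])%90,2),"half",round(r.x[3]*1000,2),"cost",round(np.median(np.abs(f(r.x))),2));return r.x
E
python3 - <<'E'
from h import *
p,s=wrist();t=read_camera("top")
hsv=cv2.cvtColor(p["pixels"],cv2.COLOR_RGB2HSV);m=(hsv[:,:,2]>165)&(hsv[:,:,1]<120);m[245:]=0
C,a=blob(m,(170,300));C=C[(C[:,1]<240)&(C[:,0]>200)]
sqfit(ray(p,C,.012,s),(.66,-.24),60.8,.055)
hsv=cv2.cvtColor(t["pixels"],cv2.COLOR_RGB2HSV);m=(hsv[:,:,2]>150)&(hsv[:,:,1]<115)
C,a=blob(m,(170,430));sqfit(ray(t,C,.012),(.66,-.24),60.8,.055)
for a,b in [((540,121),(155,277)),((555,105),(113,313)),((573,90),(45,373)),((495,108),(237,308))]:
    R1,c1=cam(t);R2,c2=cam(p,s);Ki=np.linalg.inv
    d1=R1@Ki(t["K"])@[*a,1];d2=R2@Ki(p["K"])@[*b,1]
    u=np.linalg.lstsq(np.c_[d1,-d2],c2-c1,rcond=None)[0];print(c1+u[0]*d1,np.linalg.norm(c1+u[0]*d1-c2-u[1]*d2))
# held light: centre of its top, seen at its estimated height
print(ray(p,(318.5,322),s["eef_pos"][2]-.016+.042,s),s["eef_pos"])
E
```

```text
sq centre [ 648.4 -245.4] ang 55.58 half 49.03 cost 6.9
sq centre [ 660.  -240.8] ang 60.91 half 53.32 cost 1.87
[ 0.7344544  -0.41197683 -0.02201593] 0.0014039897806929578
[ 0.72365046 -0.39842652  0.07223797] 0.0007516702096324945
[ 0.71527916 -0.3940529   0.14576878] 0.004958163374981742
[ 0.7274762  -0.30406358  0.05373611] 0.0032095712831879133
[[ 0.66337543 -0.23920797  0.1840047 ]] [ 0.66551735 -0.23898659  0.1580047 ]
```

```bash
cat >> h.py <<'E'
def sub(p,pts,w=6):
    g=cv2.cvtColor(p["pixels"],cv2.COLOR_RGB2GRAY)
    return cv2.cornerSubPix(g,np.array(pts,np.float32).reshape(-1,1,2),(w,w),(-1,-1),(3,50,.01))[:,0]
E
python3 - <<'E'
from h import *
p,s=wrist();t=read_camera("top")
c=sub(p,[(291,127),(401,192),(236,238)]);W=ray(p,c,.012,s);print(c,W)
e=W[1]-W[0];f=W[2]-W[0];print(np.linalg.norm(e),np.linalg.norm(f),np.degrees(np.arctan2(e[1],e[0])),np.degrees(np.arctan2(f[1],f[0])),"centre",(W[1]+W[2])/2)
c=sub(t,[(444,117),(496,150),(467,194),(414,159)],4);W=ray(t,c,.012);print(c,W,W.mean(0),rect(W))
E
```

```text
[[290.95453 126.15845]
 [400.7186  190.38612]
 [234.5376  235.26404]] [[ 0.5849136  -0.26236752  0.012     ]
 [ 0.63796565 -0.16717376  0.012     ]
 [ 0.67977217 -0.31569825  0.012     ]]
0.10897876573279698 0.10882240549566913 60.86881264911137 -29.345261413249936 centre [ 0.65886891 -0.241436    0.012     ]
[[447.62967 118.65206]
 [496.45496 152.41385]
 [467.      194.     ]
 [416.50345 158.6768 ]] [[ 0.72655706 -0.23304562  0.012     ]
 [ 0.66280623 -0.31524954  0.012     ]
 [ 0.58802015 -0.25861403  0.012     ]
 [ 0.65285386 -0.17422408  0.012     ]] [ 0.65755933 -0.24528332  0.012     ] (array([ 657.8, -245.1]), array([106.4,  94.3]), 52.5)
```

```bash
python3 - <<'E'
from h import *
plan((.661,-.2412,.0295),90);print(get_state()["contact_force"],get_state()["eef_pos"])
E
```

```text
shift [ 0.0067 -0.0028  0.1729] y-axis yaw 90.29 twist z 0.004855088036800718 q6 -2.06
[-0.20307666  0.23929732  0.00232122] [ 0.66591536 -0.23900279  0.15918983]
```

Emit:
arm_command(steps=[{"translation": [0.007,-0.003,0.06],"twist": [0,0,0],"fingers": -1},{"translation": [0.007,-0.003,0.115],"twist": [0,0,0],"fingers": -1},{"translation": [0.007,-0.003,0.15],"twist": [0,0,0],"fingers": -1},{"translation": [0.007,-0.003,0.165],"twist": [0,0,0],"fingers": -1},{"translation": [0.007,-0.003,0.172],"twist": [0,0,0],"fingers": -1}])

```text
time: 6.15
eef_pos: [0.6614, -0.2419, 0.0299]
tcp_rot: [-0.002, 1.0, -0.0, 0.0]
contact_force: [0.7, -0.6, -0.5]
opening: 0.378
finger_force: 30.2
```

Emit:
arm_command(steps=[{"translation": [0,0,0],"twist": [0,0,0],"fingers": -1},{"translation": [0,0,0],"twist": [0,0,0],"fingers": -1}])

```text
time: 6.4
eef_pos: [0.6616, -0.242, 0.0307]
tcp_rot: [-0.002, 1.0, -0.0, 0.0]
contact_force: [-0.8, 0.9, -0.6]
opening: 0.375
finger_force: 30.2
```

Emit:
arm_command(steps=[{"translation": [0,0,0.002],"twist": [0,0,0],"fingers": -1},{"translation": [0,0,0.002],"twist": [0,0,0],"fingers": 1},{"translation": [0,0,0.002],"twist": [0,0,0],"fingers": 1},{"translation": [0,0,0.002],"twist": [0,0,0],"fingers": 1},{"translation": [0,0,0.002],"twist": [0,0,0],"fingers": 1}])

```text
time: 7.02
eef_pos: [0.6613, -0.2419, 0.0279]
tcp_rot: [-0.002, 1.0, -0.0, 0.0]
contact_force: [0.1, 0.2, -0.1]
opening: 0.999
finger_force: 0.0
```

Emit:
arm_command(steps=[{"translation": [0,0,-0.05],"twist": [0,0,0],"fingers": 1},{"translation": [0,0,-0.12],"twist": [0,0,0],"fingers": 1},{"translation": [0,0,-0.18],"twist": [0,0,0],"fingers": 1},{"translation": [0,0,-0.18],"twist": [0,0,0],"fingers": 1}])

```text
time: 7.52
eef_pos: [0.6641, -0.2433, 0.1696]
tcp_rot: [-0.002, 1.0, -0.003, 0.005]
contact_force: [0.8, 0.4, 0.6]
opening: 1.001
finger_force: 0.0
```

```bash
python3 - <<'E'
from h import *
p,s=wrist();print(s["eef_pos"],s["opening"])
q=proj(p,[[.6589,-.2414,.054],[.6589,-.2414,.012]],s);print(q)
x,y=map(int,q[0]);cv2.imwrite("pics/w3.png",cv2.resize(p["pixels"][y-100:y+120,x-130:x+130][:,:,::-1],None,fx=2.5,fy=2.5))
plan((.480,-.328,.18),71.4)
E
```

```text
[ 0.66410449 -0.24334426  0.1695889 ] 1.0013818798566778
[[322.04591828 222.54777924]
 [321.84896823 210.68317006]]
shift [ 0.2438 -0.1128 -0.0195] y-axis yaw 90.27 twist z 0.31452757686909794 q6 -2.07
```

View pics/w3.png

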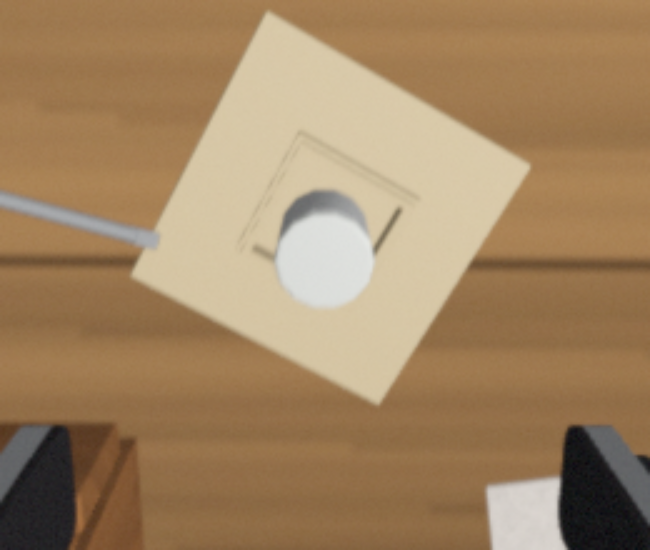

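The crop shows the light upright in the recess, with its top at crop (325,261). Next is the shade.

Emit:
arm_command(steps=[{"translation": [0.06,-0.027,-0.03],"twist": [0,0,0.31],"fingers": 1},{"translation": [0.12,-0.055,-0.03],"twist": [0,0,0.31],"fingers": 1},{"translation": [0.18,-0.085,-0.03],"twist": [0,0,0.31],"fingers": 1},{"translation": [0.244,-0.113,-0.03],"twist": [0,0,0.31],"fingers": 1},{"translation": [0.244,-0.113,-0.03],"twist": [0,0,0.31],"fingers": 1}])

```text
time: 8.2
eef_pos: [0.4751, -0.3278, 0.1828]
tcp_rot: [0.161, 0.987, 0.001, -0.002]
contact_force: [-0.8, 0.4, 0.4]
opening: 1.0
finger_force: 0.0
```

Emit:
arm_command(steps=[{"translation": [0,0,0],"twist": [0,0,0],"fingers": 1},{"translation": [0,0,0],"twist": [0,0,0],"fingers": 1}])

```text
time: 8.45
eef_pos: [0.4793, -0.3268, 0.1847]
tcp_rot: [0.159, 0.987, 0.0, -0.0]
contact_force: [0.2, 0.0, 0.4]
opening: 1.001
finger_force: 0.0
```

```bash
python3 - <<'E'
from h import *
p,s=wrist();print(s["eef_pos"],s["opening"])
q=proj(p,[[.5207,-.3085,.08],[.501,-.3689,.08],[.4414,-.3476,.08],[.4595,-.2879,.08]],s);print(q)
x,y=map(int,q.mean(0));y=max(y,110);x=max(x,140);print(x,y);cv2.imwrite("pics/w4.png",cv2.resize(p["pixels"][y-110:y+110,x-140:x+140][:,:,::-1],None,fx=2.5,fy=2.5))
E
```

```text
[ 0.47928104 -0.32683073  0.18472334] 1.0006425528153189
[[356.26443125 273.73888727]
 [277.66295799 274.02458771]
 [276.70897645 196.42041627]
 [359.5760185  194.3824019 ]]
317 234
```

View pics/w4.png

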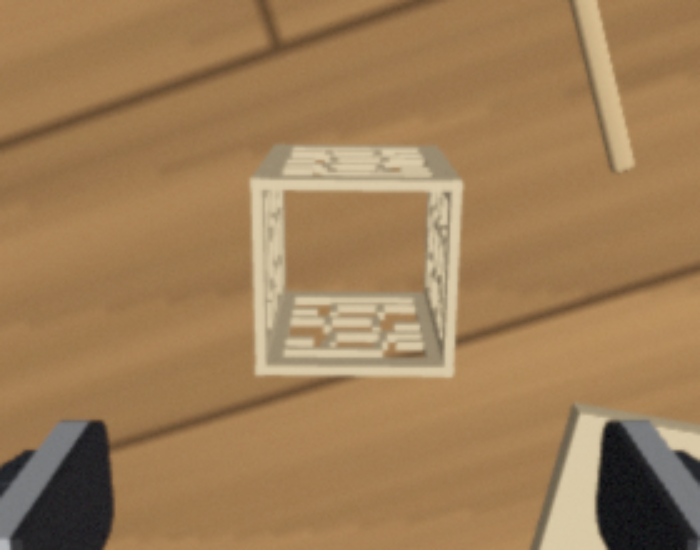

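The top rim corners are at crop (250,178), (462,180), (453,376) and (256,375), and the yaw is almost aligned.

```bash
python3 - <<'E'
from h import *
p,s=wrist()
c=np.array([(250,178),(462,180),(453,376),(256,375)])/2.5+[177,124]
W=ray(p,c,.08,s);print(W[:,:2],W.mean(0));v=sqfit(np.r_[tuple(np.linspace(W[i],W[(i+1)%4],12) for i in range(4))],W.mean(0)[:2],71.4,.032)
for a,b in [(0,1),(1,2),(3,2),(0,3)]:
    e=W[b]-W[a];print(np.linalg.norm(e),np.degrees(np.arctan2(e[1],e[0])))
plan((v[0],v[1],.046),np.degrees(v[2])%90)
E
```

```text
[[ 0.44073883 -0.34713438]
 [ 0.46134416 -0.28667324]
 [ 0.52193576 -0.30720031]
 [ 0.50160975 -0.36763095]] [ 0.48140713 -0.32715972  0.08      ]
sq centre [ 481.4 -327.2] ang 71.31 half 31.99 cost 0.08
0.06387589368852228 71.1807375213387
0.06397423032755707 -18.71522553304857
0.06375742795325157 71.4094967929557
0.06422911266305775 -18.609506929083263
shift [-0.0027  0.0004  0.1854] y-axis yaw 71.76 twist z 0.007543178052937094 q6 -2.03
```

Emit:
arm_command(steps=[{"translation": [-0.003,0,0.08],"twist": [0,0,0.0075],"fingers": 1},{"translation": [-0.003,0,0.14],"twist": [0,0,0.0075],"fingers": 1},{"translation": [-0.003,0,0.185],"twist": [0,0,0.0075],"fingers": 1},{"translation": [-0.003,0,0.185],"twist": [0,0,0.0075],"fingers": 1},{"translation": [-0.003,0,0.185],"twist": [0,0,0.0075],"fingers": -1}], grip_force=22)

```text
time: 9.18
eef_pos: [0.4819, -0.3288, 0.0481]
tcp_rot: [0.163, 0.987, -0.001, 0.001]
contact_force: [0.6, 0.3, 0.3]
opening: 0.818
finger_force: 0.0
```

Emit:
arm_command(steps=[{"translation": [0,0,0],"twist": [0,0,0],"fingers": -1},{"translation": [0,0,0],"twist": [0,0,0],"fingers": -1},{"translation": [0,0,0],"twist": [0,0,0],"fingers": -1}])

```text
time: 9.55
eef_pos: [0.482, -0.3293, 0.0489]
tcp_rot: [0.163, 0.987, -0.001, 0.002]
contact_force: [-0.4, 0.5, 5.9]
opening: 0.746
finger_force: 26.4
```

Emit:
arm_command(steps=[{"translation": [0,0,-0.06],"twist": [0,0,0],"fingers": -1},{"translation": [0,0,-0.12],"twist": [0,0,0],"fingers": -1},{"translation": [0,0,-0.17],"twist": [0,0,0],"fingers": -1},{"translation": [0,0,-0.19],"twist": [0,0,0],"fingers": -1},{"translation": [0,0,-0.19],"twist": [0,0,0],"fingers": -1}])

```text
time: 10.18
eef_pos: [0.4809, -0.3284, 0.1896]
tcp_rot: [0.163, 0.987, -0.0, 0.001]
contact_force: [0.9, 0.1, -0.9]
opening: 0.744
finger_force: 25.5
```

```bash
python3 - <<'E'
from h import *
s=get_state();print(s["eef_pos"],s["opening"],s["finger_force"])
plan((.659,-.2414,.19),60.8)
E
```

```text
[ 0.48085741 -0.328362    0.18959561] 0.7442359957952185 25.544110536575317
shift [-0.1875  0.1863 -0.0004] y-axis yaw 71.22 twist z 0.1736088644049725 q6 -2.02
```

Emit:
arm_command(steps=[{"translation": [-0.055,0.055,0],"twist": [0,0,0.087],"fingers": -1},{"translation": [-0.11,0.11,0],"twist": [0,0,0.174],"fingers": -1},{"translation": [-0.15,0.15,0],"twist": [0,0,0.174],"fingers": -1},{"translation": [-0.187,0.186,0],"twist": [0,0,0.174],"fingers": -1},{"translation": [-0.187,0.186,0],"twist": [0,0,0.174],"fingers": -1}])

```text
time: 10.8
eef_pos: [0.6589, -0.239, 0.1852]
tcp_rot: [0.251, 0.968, 0.001, -0.002]
contact_force: [-0.2, -0.1, -0.4]
opening: 0.744
finger_force: 25.6
```

Emit:
arm_command(steps=[{"translation": [0,0,0],"twist": [0,0,0],"fingers": -1},{"translation": [0,0,0],"twist": [0,0,0],"fingers": -1}])

```text
time: 11.05
eef_pos: [0.6572, -0.2418, 0.1881]
tcp_rot: [0.253, 0.968, 0.0, -0.001]
contact_force: [-0.2, -0.0, -0.0]
opening: 0.739
finger_force: 25.6
```

```bash
python3 - <<'E'
from h import *
p,s=wrist();print(s["eef_pos"])
cv2.imwrite("pics/w5.png",p["pixels"][:,:,::-1])
z=s["eef_pos"][2]+.032
b=np.radians(60.8);o=[(-1,-1),(-1,1),(1,1),(1,-1)]
print(proj(p,[[s["eef_pos"][0]+.032*(i*np.cos(b)-j*np.sin(b)),s["eef_pos"][1]+.032*(i*np.sin(b)+j*np.cos(b)),z] for i,j in o],s))
plan((.659,-.2414,.1),60.8)
E
```

```text
[ 0.65717567 -0.24181624  0.18811408]
[[241.21516483 402.97164563]
 [228.79990518 256.83209471]
 [408.74151049 256.514736  ]
 [396.85140662 402.76375233]]
shift [-0.0017  0.0017  0.1182] y-axis yaw 60.71 twist z -0.0015508939632352299 q6 -1.56
```

View pics/w5.png

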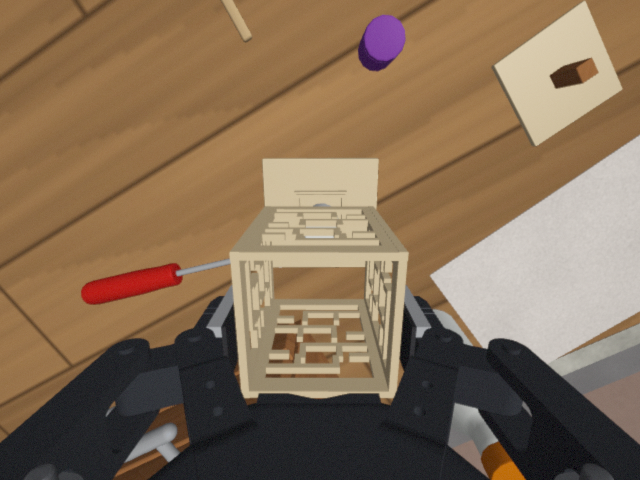

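```bash
python3 - <<'E'
from h import *
p,s=wrist();R=Ro.from_quat(s["tcp_rot"]).as_matrix()
c=sub(p,[(231,252),(406,252),(395,391),(244,391)],4);print(c)
def W(v):
    q=np.array([(1,-1),(1,1),(-1,1),(-1,-1)])*.032
    a=v[3];q=q@np.array([[np.cos(a),np.sin(a)],[-np.sin(a),np.cos(a)]])
    return proj(p,s["eef_pos"]+np.c_[q+v[:2],np.full(4,v[2])]@R.T,s)
for cc in (c,np.array([(231,252),(406,252),(395,391),(244,391)])):
    r=least_squares(lambda v:(W(v)-cc).ravel(),[0,0,-.03,0]);print(r.x*1000,r.fun)
b=sub(p,[(264,159),(378,159)],5);B=ray(p,b,.012,s);e=B[1]-B[0];print(b,B,np.linalg.norm(e),np.degrees(np.arctan2(e[1],e[0])))
m=B.mean(0)[:2];n=np.array([np.sin(np.arctan2(e[1],e[0])),-np.cos(np.arctan2(e[1],e[0]))])*.055;print("base centre",m+n)
E
```

```text
[[228.82532 251.58553]
 [408.3538  251.82632]
 [395.97754 390.90576]
 [244.      391.     ]]
[  1.09593518   0.14135265 -27.71172174  -4.4565323 ] [ 2.90653822 -1.19050435 -2.22957239 -2.23572725 -0.70885076  1.72316885
 -0.06860453  2.22570602]
[  0.28933583   0.03316439 -26.43911842  -3.2953846 ] [ 1.55691293 -0.78941874 -1.10881605 -1.39477244 -0.86474592  1.03244462
  0.35049227  1.48091623]
[[261.952   158.39934]
 [378.14517 157.4496 ]] [[ 0.5852268  -0.26260761  0.012     ]
 [ 0.63798361 -0.16688928  0.012     ]] 0.10929446325764752 61.137888734953414
base centre [ 0.65977332 -0.24129713]
```

Emit:
arm_command(steps=[{"translation": [-0.0034,0.0016,0.05],"twist": [0,0,0],"fingers": -1},{"translation": [-0.0034,0.0016,0.1],"twist": [0,0,0],"fingers": -1},{"translation": [-0.0034,0.0016,0.13],"twist": [0,0,0],"fingers": -1},{"translation": [-0.0034,0.0016,0.15],"twist": [0,0,0],"fingers": -1},{"translation": [-0.0034,0.0016,0.164],"twist": [0,0,0],"fingers": -1}])

```text
time: 11.78
eef_pos: [0.6616, -0.2419, 0.0663]
tcp_rot: [0.252, 0.968, -0.0, 0.001]
contact_force: [-0.3, -0.1, -0.7]
opening: 0.744
finger_force: 25.6
```

Emit:
arm_command(steps=[{"translation": [0,0,0.0],"twist": [0,0,0],"fingers": -1},{"translation": [0,0,0],"twist": [0,0,0],"fingers": -1}])

```text
time: 12.02
eef_pos: [0.6621, -0.2418, 0.0675]
tcp_rot: [0.252, 0.968, -0.0, 0.001]
contact_force: [-0.5, -0.1, 0.2]
opening: 0.744
finger_force: 25.6
```

Emit:
arm_command(steps=[{"translation": [0.0015,0,0.005],"twist": [0,0,0],"fingers": -1},{"translation": [0.0015,0,0.0095],"twist": [0,0,0],"fingers": -1},{"translation": [0.0015,0,0.0095],"twist": [0,0,0],"fingers": -1}])

```text
time: 12.4
eef_pos: [0.6607, -0.241, 0.061]
tcp_rot: [0.252, 0.968, -0.0, 0.0]
contact_force: [-1.5, 1.5, 4.6]
opening: 0.744
finger_force: 26.3
```

Emit:
arm_command(steps=[{"translation": [0,0,0],"twist": [0,0,0],"fingers": 1},{"translation": [0,0,0],"twist": [0,0,0],"fingers": 1},{"translation": [0,0,0],"twist": [0,0,0],"fingers": 1},{"translation": [0,0,-0.06],"twist": [0,0,0],"fingers": 1},{"translation": [0,0,-0.13],"twist": [0,0,0],"fingers": 1}])

```text
time: 13.02
eef_pos: [0.6592, -0.2404, 0.1554]
tcp_rot: [0.252, 0.968, 0.0, -0.002]
contact_force: [1.8, -1.0, 0.2]
opening: 1.001
finger_force: 0.0
```

Emit:
arm_command(steps=[{"translation": [0,0,-0.07],"twist": [0,0,0],"fingers": 1},{"translation": [0,0,-0.07],"twist": [0,0,0],"fingers": 1},{"translation": [0,0,-0.07],"twist": [0,0,0],"fingers": 1}])

```text
time: 13.4
eef_pos: [0.66, -0.2408, 0.2087]
tcp_rot: [0.252, 0.968, 0.0, -0.0]
contact_force: [0.3, 0.2, 0.2]
opening: 0.997
finger_force: 0.0
```

```bash
python3 - <<'E'
from h import *
p,s=wrist();print(s["eef_pos"])
q=proj(p,[[.6593,-.2414,.092]],s)[0];print(q)
x,y=map(int,q);x0,y0=x-130,max(y-120,0);print(x0,y0)
cv2.imwrite("pics/w6.png",cv2.resize(p["pixels"][y0:y0+240,x0:x0+260][:,:,::-1],None,fx=2.5,fy=2.5))
plan((.653,.0015,.2),6.6);plan((.653,.0015,.2),96.6)
E
```

```text
[ 0.65999399 -0.24081901  0.20865439]
[317.63367302 229.26644742]
187 109
shift [0.165  0.2774 0.01  ] y-axis yaw 60.78 twist z 0.9029391434799526 q6 -1.55
shift [0.165  0.2774 0.01  ] y-axis yaw 60.78 twist z -0.5970608565200474 q6 -1.55
```

View pics/w6.png

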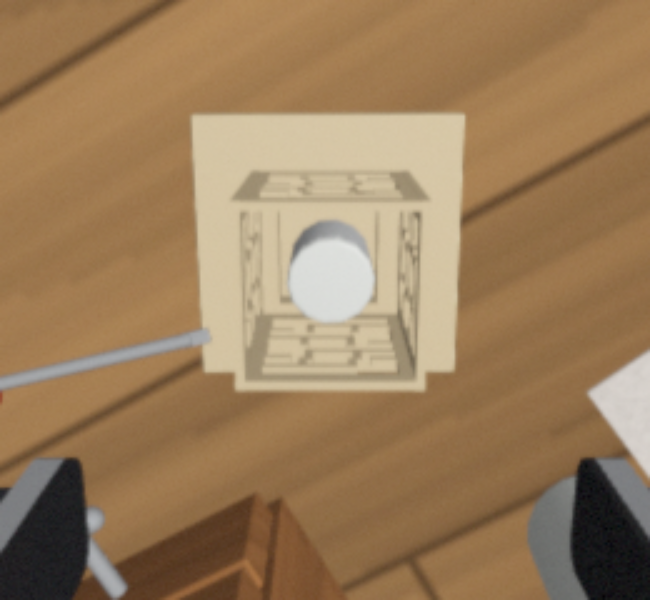

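The shade is down around the plinth and square to the plate, rim corners at crop (230,200), (430,200), (426,391) and (235,391). The light is inside. Next is the roof.

```bash
python3 - <<'E'
from h import *
p,s=wrist()
c=np.array([(230,200),(430,200),(426,391),(235,391)])/2.5+[187,109]
W=ray(p,c,.092,s);sqfit(np.r_[tuple(np.linspace(W[i],W[(i+1)%4],12) for i in range(4))],W.mean(0)[:2],60.8,.032)
E
```

```text
sq centre [ 658.2 -239.4] ang 60.8 half 31.81 cost 0.17
```

Emit:
arm_command(steps=[{"translation": [0.04,0.068,0],"twist": [0,0,-0.15],"fingers": 1},{"translation": [0.08,0.135,0],"twist": [0,0,-0.3],"fingers": 1},{"translation": [0.12,0.2,0],"twist": [0,0,-0.45],"fingers": 1},{"translation": [0.165,0.277,0],"twist": [0,0,-0.597],"fingers": 1},{"translation": [0.165,0.277,0],"twist": [0,0,-0.597],"fingers": 1}])

```text
time: 14.12
eef_pos: [0.6523, 0.0051, 0.2067]
tcp_rot: [-0.06, 0.998, 0.001, -0.002]
contact_force: [-0.3, 0.1, -0.3]
opening: 1.0
finger_force: 0.0
```

Emit:
arm_command(steps=[{"translation": [0,0,0],"twist": [0,0,0],"fingers": 1},{"translation": [0,0,0],"twist": [0,0,0],"fingers": 1}])

```text
time: 14.38
eef_pos: [0.6535, -0.0007, 0.2082]
tcp_rot: [-0.057, 0.998, -0.0, -0.001]
contact_force: [-0.5, -0.1, 0.2]
opening: 0.997
finger_force: 0.0
```

```bash
python3 - <<'E'
from h import *
p,s=wrist();print(s["eef_pos"])
q=proj(p,[[.6533,.0015,.014]],s)[0];print(q)
x,y=map(int,q);x0,y0=x-130,max(y-120,0);print(x0,y0)
cv2.imwrite("pics/w7.png",cv2.resize(p["pixels"][y0:y0+240,x0:x0+260][:,:,::-1],None,fx=2.5,fy=2.5))
E
```

```text
[ 6.53547811e-01 -6.51604764e-04  2.08215304e-01]
[320.9107083  209.62466459]
190 89
```

View pics/w7.png

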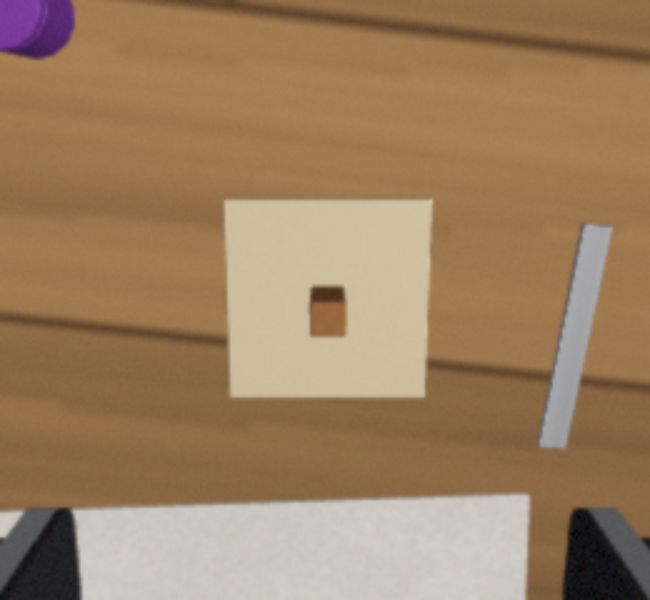

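```bash
python3 - <<'E'
from h import *
p,s=wrist()
c=np.array([(224,200),(433,199),(425,397),(231,397)])/2.5+[190,89]
W=ray(p,c,.014,s);v=sqfit(np.r_[tuple(np.linspace(W[i],W[(i+1)%4],12) for i in range(4))],W.mean(0)[:2],6.6,.042)
c=np.array([(310,302),(346,302),(345,336),(311,336)])/2.5+[190,89]
D=ray(p,c,.046,s);print("dowel",D.mean(0))
m=(v[:2]+D.mean(0)[:2])/2;plan((*m,.019),np.degrees(v[2])%90+90)
E
```

```text
sq centre [653.5   1.7] ang 6.51 half 41.81 cost 0.03
dowel [0.65329804 0.00136647 0.046     ]
shift [-1.000e-04  3.200e-03  2.528e-01] y-axis yaw 96.46 twist z -0.0008646936240746565 q6 -1.84
```

Emit:
arm_command(steps=[{"translation": [0,0.0032,0.08],"twist": [0,0,0],"fingers": 1},{"translation": [0,0.0032,0.16],"twist": [0,0,0],"fingers": 1},{"translation": [0,0.0032,0.22],"twist": [0,0,0],"fingers": 1},{"translation": [0,0.0032,0.254],"twist": [0,0,0],"fingers": 1},{"translation": [0,0.0032,0.254],"twist": [0,0,0],"fingers": 1}], grip_force=40)

```text
time: 15.1
eef_pos: [0.6512, 0.0023, 0.0155]
tcp_rot: [-0.057, 0.998, 0.001, -0.003]
contact_force: [0.1, 0.2, 1.1]
opening: 1.001
finger_force: 0.0
```

Emit:
arm_command(steps=[{"translation": [0,0,0],"twist": [0,0,0],"fingers": -1},{"translation": [0,0,0],"twist": [0,0,0],"fingers": -1},{"translation": [0,0,0],"twist": [0,0,0],"fingers": -1},{"translation": [0,0,0],"twist": [0,0,0],"fingers": -1},{"translation": [0,0,0],"twist": [0,0,0],"fingers": -1}])

```text
time: 15.72
eef_pos: [0.6541, 0.0032, 0.0196]
tcp_rot: [-0.058, 0.998, -0.0, 0.001]
contact_force: [-0.5, -0.6, 3.6]
opening: 0.159
finger_force: 39.4
```

Emit:
arm_command(steps=[{"translation": [0,0,0],"twist": [0,0,0],"fingers": -1},{"translation": [0,0,0],"twist": [0,0,0],"fingers": -1}])

```text
time: 15.98
eef_pos: [0.6541, 0.0032, 0.0196]
tcp_rot: [-0.058, 0.998, -0.0, 0.001]
contact_force: [0.0, 0.1, 6.1]
opening: 0.157
finger_force: 39.6
```

Emit:
arm_command(steps=[{"translation": [0,0,-0.07],"twist": [0,0,0],"fingers": -1},{"translation": [0,0,-0.15],"twist": [0,0,0],"fingers": -1},{"translation": [0,0,-0.22],"twist": [0,0,0],"fingers": -1},{"translation": [0,0,-0.22],"twist": [0,0,0],"fingers": -1},{"translation": [0,0,-0.22],"twist": [0,0,0],"fingers": -1}])

```text
time: 16.6
eef_pos: [0.6524, 0.0033, 0.182]
tcp_rot: [-0.058, 0.998, 0.0, -0.001]
contact_force: [-0.6, -0.0, -1.2]
opening: 0.157
finger_force: 39.1
```

```bash
python3 - <<'E'
from h import *
s=get_state();print(s["eef_pos"],s["opening"],s["contact_force"]);plan((.659,-.2403,.18),60.8)
E
```

```text
[0.65244414 0.003328   0.18201975] 0.1566402640344753 [-0.59544435 -0.01703295 -1.19277014]
shift [ 0.0286 -0.3237  0.0026] y-axis yaw 96.6 twist z 0.5966604701816498 q6 -1.84
```

Emit:
arm_command(steps=[{"translation": [0.007,-0.075,0],"twist": [0,0,0.15],"fingers": -1},{"translation": [0.014,-0.15,0],"twist": [0,0,0.3],"fingers": -1},{"translation": [0.021,-0.22,0],"twist": [0,0,0.45],"fingers": -1},{"translation": [0.025,-0.28,0],"twist": [0,0,0.59],"fingers": -1},{"translation": [0.0286,-0.324,0],"twist": [0,0,0.597],"fingers": -1}])

```text
time: 17.23
eef_pos: [0.6582, -0.2421, 0.1793]
tcp_rot: [0.253, 0.967, 0.001, -0.003]
contact_force: [0.1, 0.1, 0.8]
opening: 0.153
finger_force: 39.2
```

Emit:
arm_command(steps=[{"translation": [0,0,0],"twist": [0,0,0],"fingers": -1},{"translation": [0,0,0],"twist": [0,0,0],"fingers": -1},{"translation": [0,0,0],"twist": [0,0,0],"fingers": -1}])

```text
time: 17.6
eef_pos: [0.6597, -0.239, 0.1824]
tcp_rot: [0.251, 0.968, 0.0, -0.001]
contact_force: [0.4, -0.3, -0.3]
opening: 0.153
finger_force: 39.2
```

```bash
python3 - <<'E'
from h import *
p,s=wrist();print(s["eef_pos"],s["tcp_rot"]);cv2.imwrite("pics/w8.png",p["pixels"][:,:,::-1])
z=s["eef_pos"][2]-.0196+.014;b=np.radians(60.8);o=np.array([(-1,1),(1,1),(1,-1),(-1,-1)])*.042
print(proj(p,[[s["eef_pos"][0]+i*np.cos(b)-j*np.sin(b),s["eef_pos"][1]+i*np.sin(b)+j*np.cos(b),z] for i,j in o],s))
print(proj(p,[[.6585+.032/.042*(i*np.cos(b)-j*np.sin(b)),-.240+.032/.042*(i*np.sin(b)+j*np.cos(b)),.092] for i,j in o],s))
plan((.659,-.2403,.1036),60.8)
E
```

```text
[ 0.65973377 -0.23903375  0.18241437] [ 2.51472266e-01  9.67863932e-01  3.65865349e-04 -9.87668121e-04]
[[226.75562328 207.20528603]
 [411.0521154  207.34014325]
 [398.16051594 363.38974808]
 [239.26796291 363.29536583]]
[[271.55564128 195.62139947]
 [361.78332031 195.68834772]
 [358.57038671 278.71738361]
 [274.89254767 278.66142739]]
shift [ 0.0002 -0.002   0.1058] y-axis yaw 60.87 twist z 0.0012439846584411404 q6 -1.55
```

View pics/w8.png

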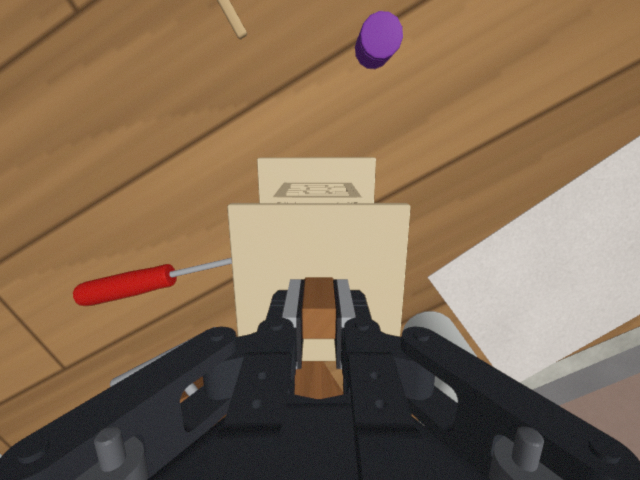

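Emit:
arm_command(steps=[{"translation": [0,-0.002,0.05],"twist": [0,0,0],"fingers": -1},{"translation": [0,-0.002,0.085],"twist": [0,0,0],"fingers": -1},{"translation": [0,-0.002,0.097],"twist": [0,0,0],"fingers": -1},{"translation": [0,-0.002,0.101],"twist": [0,0,0],"fingers": -1},{"translation": [0,-0.002,0.101],"twist": [0,0,0],"fingers": -1}])

```text
time: 18.27
eef_pos: [0.6601, -0.2421, 0.1092]
tcp_rot: [0.252, 0.968, -0.0, 0.001]
contact_force: [-0.6, -0.4, -1.3]
opening: 0.156
finger_force: 39.2
```

Emit:
arm_command(steps=[{"translation": [0,0,0.002],"twist": [0,0,0],"fingers": -1},{"translation": [0,0,0.004],"twist": [0,0,0],"fingers": -1},{"translation": [0,0,0.004],"twist": [0,0,0],"fingers": -1}])

```text
time: 18.65
eef_pos: [0.6593, -0.2421, 0.1049]
tcp_rot: [0.252, 0.968, -0.0, 0.0]
contact_force: [-0.3, -0.6, -0.6]
opening: 0.154
finger_force: 39.2
```

Emit:
arm_command(steps=[{"translation": [0,0,0.003],"twist": [0,0,0],"fingers": -1},{"translation": [0,0,0.003],"twist": [0,0,0],"fingers": -1}])

```text
time: 18.9
eef_pos: [0.6597, -0.2422, 0.1036]
tcp_rot: [0.252, 0.968, -0.0, 0.0]
contact_force: [-1.4, 0.1, 3.6]
opening: 0.156
finger_force: 39.7
```

Emit:
arm_command(steps=[{"translation": [0,0,0],"twist": [0,0,0],"fingers": 0},{"translation": [0,0,0],"twist": [0,0,0],"fingers": 0},{"translation": [0,0,0],"twist": [0,0,0],"fingers": 0.5},{"translation": [0,0,-0.06],"twist": [0,0,0],"fingers": 1},{"translation": [0,0,-0.13],"twist": [0,0,0],"fingers": 1}])

```text
time: 19.52
eef_pos: [0.6583, -0.2415, 0.199]
tcp_rot: [0.252, 0.968, 0.0, -0.002]
contact_force: [-0.0, -0.0, 1.0]
opening: 1.001
finger_force: 0.0
```

Emit:
arm_command(steps=[{"translation": [0,0,-0.05],"twist": [0,0,0],"fingers": 1},{"translation": [0,0,-0.05],"twist": [0,0,0],"fingers": 1},{"translation": [0,0,-0.05],"twist": [0,0,0],"fingers": 1}])

```text
time: 19.9
eef_pos: [0.6588, -0.2417, 0.2362]
tcp_rot: [0.252, 0.968, 0.0, -0.001]
contact_force: [-0.4, -0.5, 0.6]
opening: 1.0
finger_force: 0.0
```

```bash
python3 - <<'E'
from h import *
p,s=wrist();print(s["eef_pos"])
q=proj(p,[[.6585,-.24,.098],[.6585,-.24,.130]],s);print(q)
x,y=map(int,q[0]);x0,y0=x-130,max(y-120,0);print(x0,y0)
cv2.imwrite("pics/w9.png",cv2.resize(p["pixels"][y0:y0+240,x0:x0+260][:,:,::-1],None,fx=2.5,fy=2.5))
plan((.475,.310,.16),60.8)
E
```

```text
[ 0.65877249 -0.24168806  0.23622919]
[[320.1865743  221.96609151]
 [320.39139595 232.13924288]]
190 101
shift [0.572  0.5224 0.1022] y-axis yaw 60.78 twist z -0.00035601830577386786 q6 -1.56
```

View pics/w9.png

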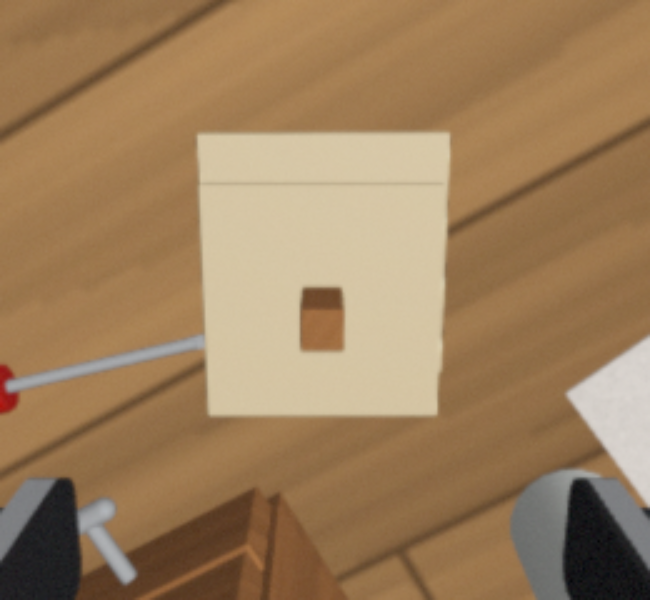

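The roof plate lies square, with its dowel top at crop (322,330). Next is the collar.

```bash
python3 - <<'E'
from h import *
p,s=wrist()
c=np.array([(301,309),(344,309),(343,351),(302,351)])/2.5+[190,101]
print("dowel",ray(p,c,.130,s).mean(0))
c=np.array([(200,183),(444,183),(437,415),(208,415)])/2.5+[190,101];W=ray(p,c,.098,s)
sqfit(np.r_[tuple(np.linspace(W[i],W[(i+1)%4],12) for i in range(4))],W.mean(0)[:2],60.8,.042)
E
```

```text
dowel [ 0.6577661  -0.24088635  0.13      ]
sq centre [ 657.5 -240.8] ang 60.79 half 41.47 cost 0.19
```

Emit:
arm_command(steps=[{"translation": [0.05,0.046,0],"twist": [0,0,0],"fingers": 1},{"translation": [0.1,0.091,0],"twist": [0,0,0],"fingers": 1},{"translation": [0.16,0.146,0],"twist": [0,0,0],"fingers": 1},{"translation": [0.22,0.2,0],"twist": [0,0,0],"fingers": 1},{"translation": [0.28,0.256,0],"twist": [0,0,0],"fingers": 1}])

```text
time: 20.62
eef_pos: [0.568, 0.0298, 0.2355]
tcp_rot: [0.253, 0.968, -0.0, -0.002]
contact_force: [1.7, 0.5, 0.3]
opening: 1.002
finger_force: 0.0
```

Emit:
arm_command(steps=[{"translation": [0.06,0.055,0.01],"twist": [0,0,0],"fingers": 1},{"translation": [0.12,0.11,0.03],"twist": [0,0,0],"fingers": 1},{"translation": [0.18,0.165,0.05],"twist": [0,0,0],"fingers": 1},{"translation": [0.24,0.22,0.07],"twist": [0,0,0],"fingers": 1},{"translation": [0.292,0.266,0.08],"twist": [0,0,0],"fingers": 1}])

```text
time: 21.25
eef_pos: [0.4736, 0.3105, 0.1746]
tcp_rot: [0.252, 0.968, -0.001, -0.002]
contact_force: [0.7, 0.6, -0.0]
opening: 0.999
finger_force: 0.0
```

Emit:
arm_command(steps=[{"translation": [0,0,0],"twist": [0,0,0],"fingers": 1},{"translation": [0,0,0],"twist": [0,0,0],"fingers": 1},{"translation": [0,0,0],"twist": [0,0,0],"fingers": 1}])

```text
time: 21.62
eef_pos: [0.4765, 0.308, 0.1773]
tcp_rot: [0.253, 0.967, -0.0, -0.0]
contact_force: [-1.0, -0.8, 0.6]
opening: 1.002
finger_force: 0.0
```

```bash
python3 - <<'E'
from h import *
p,s=wrist();print(s["eef_pos"])
q=proj(p,[[.475,.310,.018]],s);print(q,[(d["point"],d["conf"]) for d in recognise(p,"collar")])
x,y=map(int,q[0]);x0,y0=x-130,max(y-120,0);print(x0,y0)
cv2.imwrite("pics/w10.png",cv2.resize(p["pixels"][y0:y0+240,x0:x0+260][:,:,::-1],None,fx=2.5,fy=2.5))
E
```

```text
[0.47650099 0.30799964 0.17732206]
[[319.7928139  214.78865784]] [([214.9, 307.7], 0.95)]
189 94
```

View pics/w10.png

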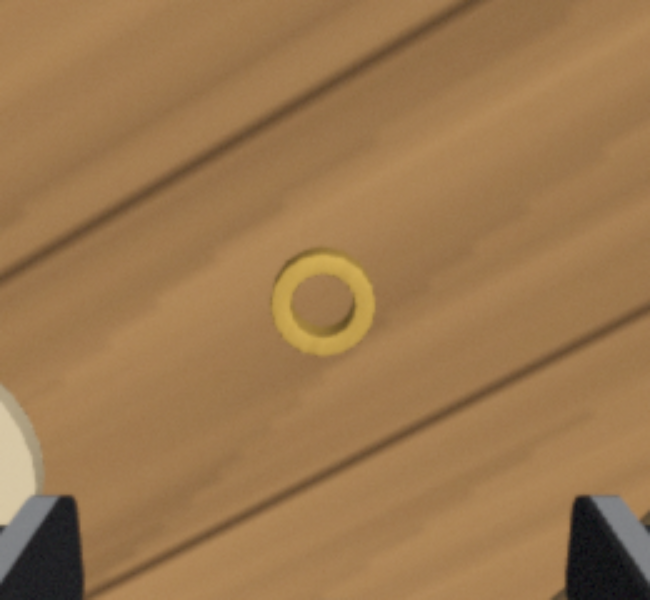

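The collar's top face is centred at crop (324,304).

```bash
python3 - <<'E'
from h import *
p,s=wrist();W=ray(p,np.array([(324,304)])/2.5+[189,94],.018,s)[0];print(W);plan((*W[:2],.003),60.8)
E
```

```text
[0.47545882 0.30866642 0.018     ]
shift [ 1.80e-03 -2.00e-04  2.33e-01] y-axis yaw 60.67 twist z -0.0021790025434773003 q6 -0.66
```

Emit:
arm_command(steps=[{"translation": [0.0018,0,0.08],"twist": [0,0,0],"fingers": 1},{"translation": [0.0018,0,0.16],"twist": [0,0,0],"fingers": 1},{"translation": [0.0018,0,0.21],"twist": [0,0,0],"fingers": 1},{"translation": [0.0018,0,0.232],"twist": [0,0,0],"fingers": 1},{"translation": [0.0018,0,0.232],"twist": [0,0,0],"fingers": 1}], grip_force=35)

```text
time: 22.4
eef_pos: [0.4748, 0.3093, 0.0032]
tcp_rot: [0.253, 0.968, -0.0, -0.001]
contact_force: [0.5, 0.5, 0.7]
opening: 1.0
finger_force: 0.0
```

Emit:
arm_command(steps=[{"translation": [0,0,0],"twist": [0,0,0],"fingers": -0.3},{"translation": [0,0,0],"twist": [0,0,0],"fingers": -1},{"translation": [0,0,0],"twist": [0,0,0],"fingers": -1},{"translation": [0,0,0],"twist": [0,0,0],"fingers": -1},{"translation": [0,0,0],"twist": [0,0,0],"fingers": -1}])

```text
time: 23.02
eef_pos: [0.4759, 0.3103, 0.0055]
tcp_rot: [0.252, 0.968, 0.001, 0.001]
contact_force: [-1.7, -0.9, 5.1]
opening: 0.447
finger_force: 34.7
```

Emit:
arm_command(steps=[{"translation": [0,0,-0.07],"twist": [0,0,0],"fingers": -1},{"translation": [0,0,-0.15],"twist": [0,0,0],"fingers": -1},{"translation": [-0.03,-0.027,-0.22],"twist": [0,0,0],"fingers": -1},{"translation": [-0.08,-0.073,-0.27],"twist": [0,0,0],"fingers": -1},{"translation": [-0.13,-0.12,-0.28],"twist": [0,0,0],"fingers": -1}])

```text
time: 23.65
eef_pos: [0.5179, 0.1831, 0.2182]
tcp_rot: [0.251, 0.968, 0.002, 0.004]
contact_force: [0.9, -0.1, -1.8]
opening: 0.453
finger_force: 35.8
```

Emit:
arm_command(steps=[{"translation": [-0.05,-0.045,0],"twist": [0,0,0],"fingers": -1},{"translation": [-0.1,-0.09,0],"twist": [0,0,0],"fingers": -1},{"translation": [-0.15,-0.135,0],"twist": [0,0,0],"fingers": -1},{"translation": [-0.2,-0.18,0],"twist": [0,0,0],"fingers": -1},{"translation": [-0.25,-0.226,0],"twist": [0,0,0],"fingers": -1}])

```text
time: 24.28
eef_pos: [0.597, -0.0572, 0.2137]
tcp_rot: [0.252, 0.968, 0.0, 0.0]
contact_force: [0.3, 0.3, -1.1]
opening: 0.449
finger_force: 35.8
```

```bash
python3 - <<'E'
from h import *
s=get_state();print(s["eef_pos"],s["opening"]);plan((.6578,-.2409,.2),60.8)
E
```

```text
[ 0.59701484 -0.05723348  0.21371518] 0.4487245682962813
shift [-0.1903 -0.1742  0.0183] y-axis yaw 60.78 twist z -0.0002526268507542303 q6 -1.33
```

Emit:
arm_command(steps=[{"translation": [-0.05,-0.045,0],"twist": [0,0,0],"fingers": -1},{"translation": [-0.1,-0.09,0],"twist": [0,0,0],"fingers": -1},{"translation": [-0.15,-0.13,0],"twist": [0,0,0],"fingers": -1},{"translation": [-0.184,-0.168,0],"twist": [0,0,0],"fingers": -1},{"translation": [-0.184,-0.168,0],"twist": [0,0,0],"fingers": -1}])

```text
time: 24.9
eef_pos: [0.6556, -0.2358, 0.213]
tcp_rot: [0.254, 0.967, -0.0, -0.0]
contact_force: [-0.0, 0.3, -0.4]
opening: 0.451
finger_force: 35.8
```

Emit:
arm_command(steps=[{"translation": [0,0,0],"twist": [0,0,0],"fingers": -1},{"translation": [0,0,0],"twist": [0,0,0],"fingers": -1},{"translation": [0,0,0],"twist": [0,0,0],"fingers": -1}])

```text
time: 25.28
eef_pos: [0.6558, -0.2319, 0.2138]
tcp_rot: [0.252, 0.968, 0.0, 0.0]
contact_force: [-0.3, 0.2, -1.4]
opening: 0.445
finger_force: 35.8
```

```bash
python3 - <<'E'
from h import *
p,s=wrist();print(s["eef_pos"],s["opening"]);plan((.6578,-.2409,.14),60.8)
cv2.imwrite("pics/w11.png",p["pixels"][:,:,::-1])
R=Ro.from_quat(s["tcp_rot"]).as_matrix();a=np.linspace(0,2*np.pi,5)[:4]
for r in (.020,.012): print(r,np.round(proj(p,s["eef_pos"]+np.c_[r*np.cos(a),r*np.sin(a),np.full(4,-.0135)]@R.T,s)))
print(proj(p,[[.6578,-.2409,.13]],s))
E
```

```text
[ 0.65581682 -0.23192162  0.2138135 ] 0.4451355674177287
shift [-0.008  -0.009   0.0984] y-axis yaw 60.86 twist z 0.0009414762130764606 q6 -1.55
0.02 [[319. 268.]
 [365. 311.]
 [319. 350.]
 [273. 311.]]
0.012 [[319. 286.]
 [346. 311.]
 [319. 335.]
 [291. 311.]]
[[309.18496473 250.05317444]]
```

View pics/w11.png

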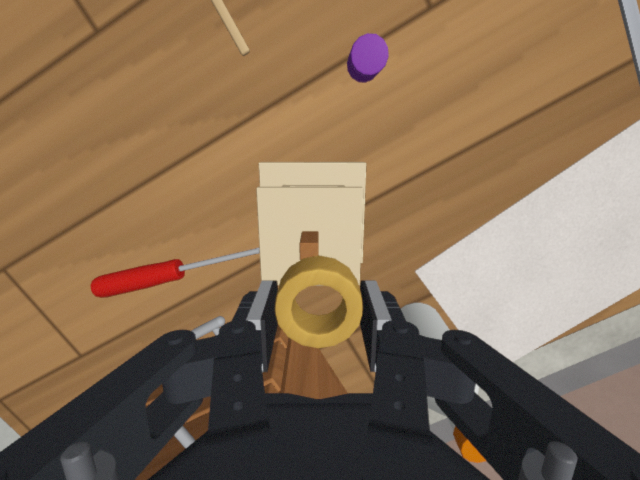

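The collar is held level with its top face centred at about (306,320). The dowel is visible at (245,309). I'll move to just above the dowel and check the alignment through the hole.

Emit:
arm_command(steps=[{"translation": [-0.009,-0.009,0.03],"twist": [0,0,0],"fingers": -1},{"translation": [-0.009,-0.009,0.06],"twist": [0,0,0],"fingers": -1},{"translation": [-0.009,-0.009,0.09],"twist": [0,0,0],"fingers": -1},{"translation": [-0.009,-0.009,0.09],"twist": [0,0,0],"fingers": -1},{"translation": [-0.009,-0.009,0.09],"twist": [0,0,0],"fingers": -1}])

```text
time: 25.95
eef_pos: [0.6586, -0.2424, 0.146]
tcp_rot: [0.252, 0.968, -0.0, 0.0]
contact_force: [-0.0, -0.1, -0.9]
opening: 0.451
finger_force: 35.8
```

```bash
python3 - <<'E'
from h import *
p,s=wrist();print(s["eef_pos"],s["opening"]);plan((.6586,-.2413,.14),60.8)
cv2.imwrite("pics/w12.png",cv2.resize(p["pixels"][180:400,200:440][:,:,::-1],None,fx=2.5,fy=2.5))
E
```

```text
[ 0.65860994 -0.24239436  0.14602439] 0.4508349250071299
shift [0.0014 0.0012 0.0094] y-axis yaw 60.78 twist z -0.0002750765779727734 q6 -1.56
```

View pics/w12.png

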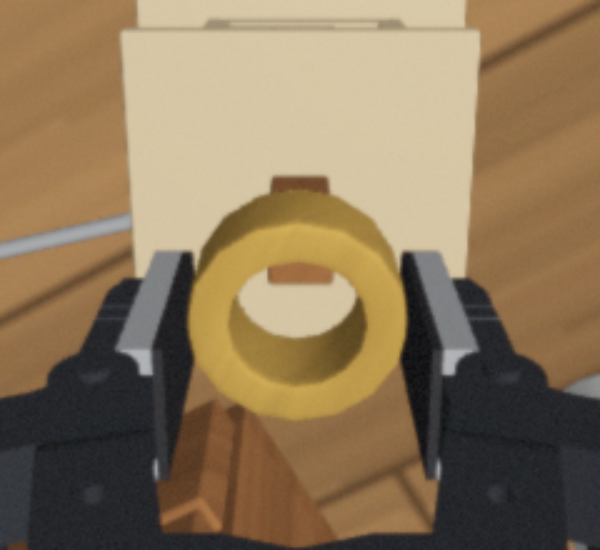

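Laterally the collar and dowel agree to within 1 mm. Along tool x the dowel sits 1–2 mm ahead, so I'll correct by +1.7 mm in x and +0.6 mm in y, then lower slowly.

Emit:
arm_command(steps=[{"translation": [0.0022,0.0008,0],"twist": [0,0,0],"fingers": -1},{"translation": [0.0022,0.0008,0.006],"twist": [0,0,0],"fingers": -1},{"translation": [0.0022,0.0008,0.012],"twist": [0,0,0],"fingers": -1},{"translation": [0.0022,0.0008,0.018],"twist": [0,0,0],"fingers": -1},{"translation": [0.0022,0.0008,0.024],"twist": [0,0,0],"fingers": -1}])

```text
time: 26.62
eef_pos: [0.6571, -0.2409, 0.1275]
tcp_rot: [0.252, 0.968, 0.0, -0.0]
contact_force: [0.8, -0.7, -0.4]
opening: 0.451
finger_force: 35.8
```

Emit:
arm_command(steps=[{"translation": [0,0,0.008],"twist": [0,0,0],"fingers": -1},{"translation": [0,0,0.016],"twist": [0,0,0],"fingers": -1},{"translation": [0,0,0.024],"twist": [0,0,0],"fingers": -1},{"translation": [0,0,0.027],"twist": [0,0,0],"fingers": -1},{"translation": [0,0,0.027],"twist": [0,0,0],"fingers": -1}])

```text
time: 27.25
eef_pos: [0.6572, -0.2409, 0.1075]
tcp_rot: [0.252, 0.968, 0.0, -0.0]
contact_force: [-0.0, 0.5, -0.9]
opening: 0.445
finger_force: 35.8
```

Emit:
arm_command(steps=[{"translation": [0,0,0.003],"twist": [0,0,0],"fingers": -1},{"translation": [0,0,0.005],"twist": [0,0,0],"fingers": -1},{"translation": [0,0,0.005],"twist": [0,0,0],"fingers": -1}])

```text
time: 27.62
eef_pos: [0.6572, -0.241, 0.1039]
tcp_rot: [0.252, 0.968, 0.0, -0.0]
contact_force: [0.4, -0.7, -1.3]
opening: 0.447
finger_force: 35.8
```

Emit:
arm_command(steps=[{"translation": [0,0,0.0015],"twist": [0,0,0],"fingers": -1},{"translation": [0,0,0.0025],"twist": [0,0,0],"fingers": -1},{"translation": [0,0,0.0025],"twist": [0,0,0],"fingers": -1}])

```text
time: 28.0
eef_pos: [0.6578, -0.2412, 0.1037]
tcp_rot: [0.252, 0.968, -0.0, 0.001]
contact_force: [-1.4, 1.0, 5.9]
opening: 0.448
finger_force: 36.3
```

Contact at the expected height. I'll release, rise and check.

Emit:
arm_command(steps=[{"translation": [0,0,0],"twist": [0,0,0],"fingers": 1},{"translation": [0,0,0],"twist": [0,0,0],"fingers": 1},{"translation": [0,0,0],"twist": [0,0,0],"fingers": 1},{"translation": [0,0,-0.05],"twist": [0,0,0],"fingers": 1},{"translation": [0,0,-0.12],"twist": [0,0,0],"fingers": 1}])

```text
time: 28.62
eef_pos: [0.6559, -0.2404, 0.1901]
tcp_rot: [0.252, 0.968, 0.001, -0.003]
contact_force: [1.6, -1.1, -0.2]
opening: 1.001
finger_force: 0.0
```

Emit:
arm_command(steps=[{"translation": [0.03,0,-0.07],"twist": [0,0,0],"fingers": 1},{"translation": [0.1,0.03,-0.1],"twist": [0,0,0],"fingers": 1},{"translation": [0.16,0.07,-0.1],"twist": [0,0,0],"fingers": 1},{"translation": [0.16,0.07,-0.1],"twist": [0,0,0],"fingers": 1},{"translation": [0.16,0.07,-0.1],"twist": [0,0,0],"fingers": 1}])

```text
time: 29.25
eef_pos: [0.5783, -0.1367, 0.2672]
tcp_rot: [0.252, 0.968, -0.0, 0.0]
contact_force: [0.2, -0.1, 0.1]
opening: 1.001
finger_force: 0.0
```

```bash
python3 - <<'E'
from h import *
p=read_camera("scene");t=read_camera("top");print(get_state()["eef_pos"])
a=cv2.resize(p["pixels"][250:450,230:430],(400,400));b=cv2.resize(t["pixels"][90:210,380:500],(400,400))
cv2.imwrite("pics/end.png",np.hstack([a,b])[:,:,::-1])
E
```

```text
[ 0.57860357 -0.13754372  0.26691629]
```

View pics/end.png

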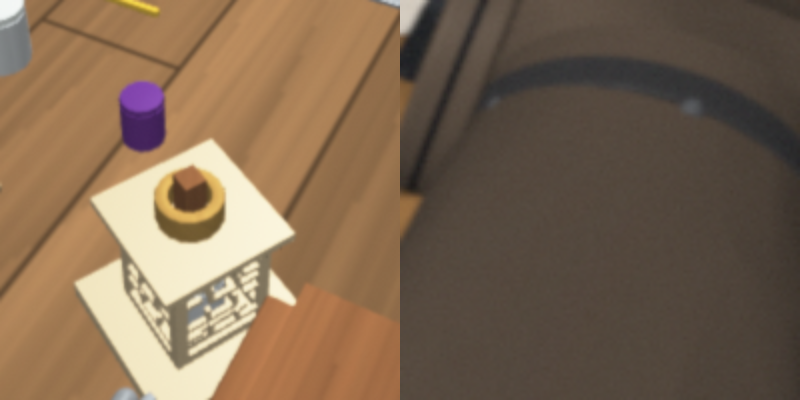

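The scene crop (left half) shows the lantern complete. The shade stands on the plate, the roof lies flat on it, and the collar lies flat around the dowel at about (190,205). The top view (right half) is blocked by the arm. I'll hand it in.

```bash
python3 -c "
from plant import *
print(sign_off())"
```

```text
the job is handed in; nothing more can be done
None
```

The lantern is assembled on the square base in the order asked (light, shade, roof, collar) and handed in at about 29 s; the last scene picture shows every visible part seated, and I left the round base and tape roll alone.

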